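# Find the weak kitchen clip by pulling its card

### The arm

A 6-joint arm with a two-finger parallel gripper is mounted at the origin on the work surface. World frame = base frame: x ahead of the robot, y to its left, z up, the work surface at z = 0. Lengths are in m, angles in rad, forces in N, time in s.
With the tool pointing down it reaches from about 0.4 to 0.925 m from the base axis. Payload 3.4 kg.
Tool frame: the origin (TCP) lies at the centre of the arm's flange, where the gripper is bolted on; the fingertips stand 173 mm ahead of it and the grasp point (between the pads) lies 155 mm ahead of it; z points along the fingers, y is the line along which they close (so a half turn about z gives the same grasp; the last joint's range is limited). The gripper opens to 85 mm and grips with 20 to 120 N. Pads are 22 mm wide; open, the fingers measure 114 mm over their backs; the gripper's body (76 mm by 85 mm) begins 54 mm behind the grasp point. The pads swing forward as they close: fully open they stand 13 mm farther back than shut.
Start: joints at [-1.238, 0.307, 1.506, -0, 1.328, -0.073], TCP at [0.227, -0.528, 0.405] pointing down, gripper open.
Joint ranges: [-3.12, 3.12], [-1.05, 2.28], [0.14, 2.33], [-1.42, 4.57], [0.1, 2.73], [-2.68, 2.68]. Speed limits (rad/s): [2.57, 2.57, 3.14, 3.14, 3.14, 3.14].

### API

Orientations are given as a rotation vector (axis times angle).
In Python, from plant import manip gives the robot as it stands.
- The arm moves only by the shell command python3 inch.py 'ROWS'. ROWS is a JSON object whose key "rows" holds a list of rows, 1 to 12 of them, each of 5 numbers: dx, dy, dz in units of 5 mm, then a turn about the tool's z in units of 0.1 rad, then the opening from 0.0 (shut) to 1.0 (fully open); each row shifts and turns the commanded pose from where the row before left it, along the tool's axes as they then stand; what a row does not reach is not made up. A row lasts 1/12 s, in which the tool goes at most 0.0417 m and 0.125 rad, less where a joint would pass 70% of its speed; a pose out of reach is approached as far as the arm can. The fingers move at their own pace and stop on an object; the grip force is fixed at half the most. Time passes only in rows, so rows that do not move let the fingers close. It prints the time, the measured TCP pose, the force, the opening and the grip force at its end. Input that does not fit is refused with a message, and nothing moves.
- manip.sense(): the state, without advancing time (a new reading comes with each control period).
- manip.camera(name): name is "scene" or "top"; returns a dict with "color" (384x512x3 uint8, red, green, blue), "vertical_fov" (degrees; the focal length in pixels is half the picture's height over the tangent of half this angle, whatever the lens; pixels are square), "cx", "cy" (the principal point, pixels), "R" (3x3) and "t" (3): a world point X has camera coordinates R X + t. Camera axes: x right, y down, z forward; pixel columns grow to the right and rows downward; lengths in m; the calibration is good to about 2 mm. A picture is of the moment at which its call begins. There is no depth.
- manip.hand_in(): hands the job in; it is judged then, once.
The state is a dict: "time": time; "joint_positions": joint angles; "dq": joint speeds; "effort": joint torques, N m; "tool_pos": TCP position; "eef_rot": TCP orientation; "ft_force": force on the tool from outside, world axes, zero at the start; "torque": the same for the moment, N m; "width": opening from 0.0 (shut) to 1.0 (fully open); "gripper_force": force on a finger pad.
Only numpy, scipy, OpenCV 4.12 (cv2) and the standard library are available. Lean on these libraries where they do the work, as an engineer would, in place of code of your own. Each camera call takes 0.05 s, during which the arm holds its last target. There are 200 camera calls.

### The job

Pull the cards out of all three spring clips, feeling how hard each one grips, and put all three cards in the shallow aluminium tray while the clips stay in their cradles. Then lift the clip that let go most easily out of its cradle and put it in the plywood mending box. Leave the two sound clips seated upright in their cradles and do not disturb the other kitchen things.

Things in the scene. Friction and masses are not known exactly. Their poses are not given: they have to be found in the camera images.
- plank: Fixed thick eucalyptus plank bridging over the cards: 40 (x) by 370 (y) by 40 mm, underside 140 mm and top 180 mm up, feet 30 by 20 mm at y = +-165 mm. Origin on the table under its centre, x pointing to the robot. The cards stick out under it, away from the robot; the clips stand on the robot's side, open from above. Place and yaw vary.
- cradle_a: Fixed dark wood cradle holding clip_a. Origin on the table under the clip's middle; the card points to -x. Slab 15 mm thick, 70 wide, x -87 to +70 mm. Front stops (x -58 to -47 mm, 51 mm high, 16 mm slot between for the card) keep the clip back when the card is pulled to -x; the clip lifts out straight up.
- cradle_b: Same as cradle_a, holding clip_b. Further parts of each cradle: side walls 35 mm high at |y| 20.5 to 26.5 mm, x -46 to -16 mm; tail stop 29 mm high at x +63 to +70 mm. Nothing stands beside the clip's steel band.
- cradle_c: Same as cradle_a, holding clip_c. Neighbouring cradles stand about 100 mm apart; which cradle stands where varies.
- clip_a: Loose wooden spring clip (big clothes-peg on edge), 106 mm long, 34 wide, 42 high, 150 g. Origin at its centre height in the steel band, 36 mm above the table at start; jaws to x = -46 mm, tails to +60 mm. The rigid steel band, x -12 to +12 mm, 40 mm across y, is where to grip it. Jaws shut by themselves when the card is gone.
- clip_b: Same as clip_a, with card_b in its jaws. One of the three clips has a weak spring: its card slides out at about 2 to 4 N, those of the two sound clips at about 14 to 22 N (friction varies). It looks like the others, and neither name nor place tells which it is.
- clip_c: Same as clip_a, with card_c in its jaws.
- card_a: Loose stiff hardboard card on edge in clip_a, 90 mm (x) by 6 (y) by 50 (z), 40 g. Origin at its centre, 40 mm above the table at start. About 22 mm of its +x end is in the jaws; the last 27 mm at its -x end is clear of the cradle. The plank's front is some 22 mm in from that end: an upright gripper fouls it, a tool whose body leans 25 to 35 degrees away from the plank passes.
- card_b: Same as card_a, in clip_b.
- card_c: Same as card_a, in clip_c.
- tray: Fixed shallow aluminium tray, open on top, 190 mm (x) by 170 (y), walls 5 mm thick and 28 high, floor 5 mm. Origin on the table under its centre. Stands left or right of the plank.
- mend_box: Fixed plywood mending box, open on top, 190 mm (x) by 150 (y), walls 8 mm thick and 50 high, floor 8 mm. Origin on the table under its centre. Stands on the side without the tray.
- tumbler: Bystander: glass tumbler, 68 mm across, 95 high. Origin at the middle of its underside. Leave it alone.
- salt_pot: Bystander: ceramic salt pot, 84 mm across, 82 high. Origin at the middle of its underside. Leave it alone.
- mug: Bystander: aluminium mug, 76 mm across, 75 high. Origin at the middle of its underside. Leave it alone.
- bowl: Bystander: terracotta bowl, 110 mm across, 45 high. Origin at the middle of its underside. Leave it alone.
- tin: Bystander: plain steel tin, 68 mm across, 100 high. Origin at the middle of its underside. Leave it alone.
- spoon: Bystander: wooden spoon 180 mm long, under 30 mm high, lying beyond the cards, seen from the robot. Origin at the middle of its underside. Leave it alone.

How it is judged:
By the outcome, as a careful person would: the job done as asked, in the order asked, and still so for the second after the job is handed in, with the robot touching nothing.
It also fails if it takes over 72 s, if anything falls off the work surface, if the arm or the gripper's body presses on something with over 40 N, if the wrist force passes 120 N, or if a joint passes its speed limit or range.

## Working session

There is one attempt and no reset: what is moved stays moved. The work goes in short steps, Python scripts to look and compute and a shell command to move; the robot and the scene stay as the last step left them, time stands still between calls to the robot, and variables do not carry over. Pictures are saved under pics/ and viewed, at most 13 in all, crops included, and the job is handed in when it is done.

```bash
ls; mkdir -p pics
python3 - <<'E'
from plant import manip
import cv2,numpy as np
s=manip.sense(); print(s)
for n in("scene","top"):
    c=manip.camera(n); cv2.imwrite(f"pics/{n}0.png",c["color"][:,:,::-1]); np.savez(f"pics/{n}0.npz",**c)
    print(n,c["vertical_fov"],c["cx"],c["cy"],c["R"],c["t"])
E
```

```text
inch.py
pics
plant.py
{'time': 0.0, 'joint_positions': array([-1.23748659e+00,  3.07562928e-01,  1.50767036e+00,  5.49434564e-06,
        1.32840573e+00, -7.34979521e-02]), 'dq': array([ 0.00028542,  0.00185866, -0.00165991,  0.00051241,  0.00052359,
        0.00039173]), 'effort': array([ 8.55240614e-04, -4.57557786e+01, -2.51918453e+01, -9.85992506e-05,
        1.31041565e-02,  1.76266178e-05]), 'tool_pos': array([ 0.22738203, -0.52775519,  0.4037876 ]), 'eef_rot': array([-3.07484009e+00, -6.34202744e-01,  4.07828831e-04]), 'ft_force': array([ 0.46512208, -0.40250877, -0.23151495]), 'torque': array([-0.0289446 , -0.02798958,  0.0353267 ]), 'gripper_force': 0.0, 'width': 0.9975328514513544}
scene 42.48050717669046 245.23353307418412 182.1918257264274 [[ 0.91510711  0.40318416  0.00463877]
 [ 0.32170028 -0.72313084 -0.61122068]
 [-0.24308006  0.56082469 -0.79144662]] [-0.52932048 -0.13513862  1.49656592]
top 48.916809449911106 258.71564648644846 192.95740129342764 [[ 0.02913962 -0.99956778 -0.0038898 ]
 [-0.98031814 -0.02781784 -0.19545464]
 [ 0.19526196  0.00950871 -0.98070503]] [0.00474813 0.5670767  1.22188165]
```
View pics/top0.png

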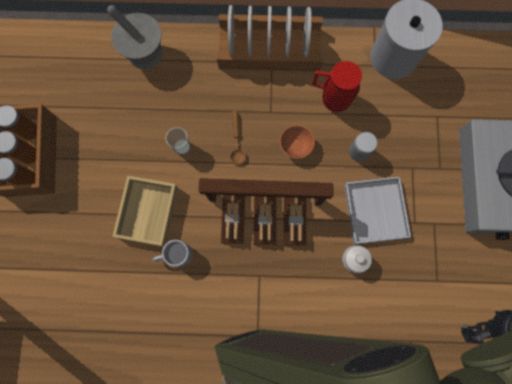

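View pics/scene0.png

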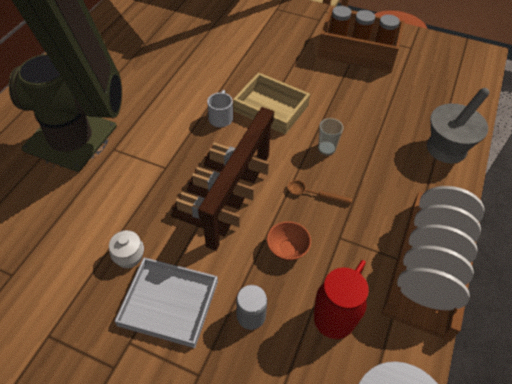

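The top view shows the plank at about (200–332, 188) with three clips at (232,218), (265,218) and (296,220). The box is left at (147,211), the tray right at (378,210), and spoon, bowl and tin lie beyond the plank. I'll zoom in to pick exact features.

Create h.py:
```python
import numpy as np,cv2
from scipy.spatial.transform import Rotation as Ro
def load(n): return dict(np.load(f"pics/{n}.npz"))
def ray(c,u,v,z):
    f=c["color"].shape[0]/2/np.tan(np.radians(c["vertical_fov"])/2)
    d=c["R"].T@np.array([(u-c["cx"])/f,(v-c["cy"])/f,1]); o=-c["R"].T@c["t"]
    return (o+d*(z-o[2])/d[2])
def proj(c,X):
    f=c["color"].shape[0]/2/np.tan(np.radians(c["vertical_fov"])/2)
    p=c["R"]@np.array(X)+c["t"]; return f*p[0]/p[2]+c["cx"],f*p[1]/p[2]+c["cy"]
```

Run:
```python
from h import *
t=load("top0");s=load("scene0")
a=cv2.resize(t["color"][165:255,190:345,::-1],None,fx=5,fy=5,interpolation=cv2.INTER_CUBIC)
cv2.imwrite("pics/c1.png",cv2.convertScaleAbs(a,alpha=1.8,beta=10))
a=cv2.resize(s["color"][100:250,165:285,::-1],None,fx=4,fy=4,interpolation=cv2.INTER_CUBIC)
cv2.imwrite("pics/c2.png",cv2.convertScaleAbs(a,alpha=1.8,beta=10))
```

```text
(no output)
```

View pics/c1.png

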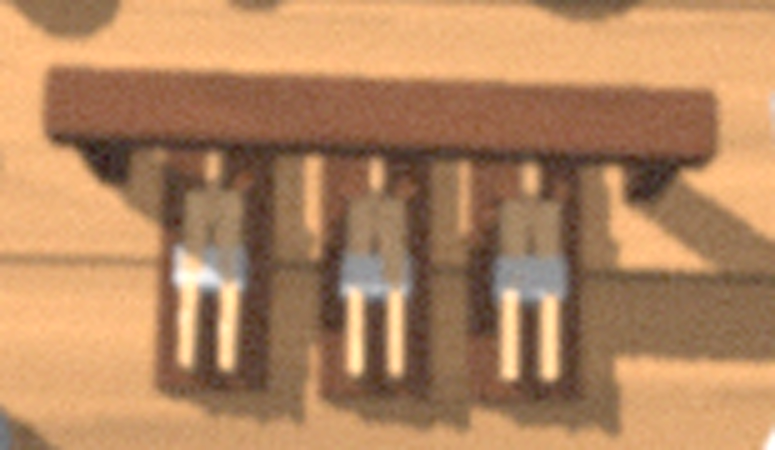

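View pics/c2.png

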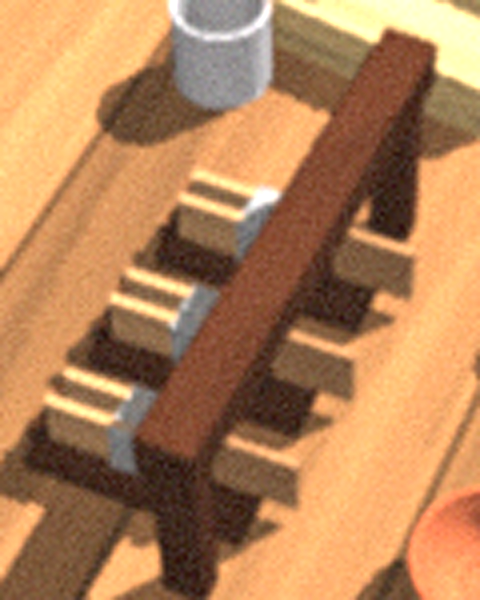

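Top crop: plank top corners are at (48,68), (716,90), (46,137) and (712,162), band centres at (210,267), (376,275) and (530,277), and tail ends at y≈370–380. Scene crop: the card tips' top corners are at about (413,252), (354,360) and (299,467), clear of the plank.

Run:
```python
from h import *
np.set_printoptions(precision=4,suppress=True)
t=load("top0");s=load("scene0")
print("cams",-t["R"].T@t["t"],-s["R"].T@s["t"])
T=lambda u,v,z: ray(t,190+u/5-.4,165+v/5-.4,z)
S=lambda u,v,z: ray(s,165+u/4-.4,100+v/4-.4,z)
P=[T(48,68,.18),T(716,90,.18),T(712,162,.18),T(46,137,.18)]
print("plank",*P,np.mean(P,0)); 
for a,b in((1,0),(2,3)): d=P[b]-P[a]; print("len",np.linalg.norm(d),"yaw",np.arctan2(-d[0],d[1]))
for n,cb,tt,cc,tip in(("L",(210,267),(208,368),(213,165),(413,252)),("M",(376,275),(376,376),(377,172),(354,360)),("R",(530,277),(529,380),(530,172),(299,467))):
    print(n,"band",T(*cb,.057)[:2],"tail",T(*tt,.057)[:2],"cardtop",T(*cc,.065)[:2],"tip",S(*tip,.065)[:2])
# tray/box rims
hsv=cv2.cvtColor(t["color"],cv2.COLOR_RGB2HSV)
m=((hsv[...,1]<60)&(hsv[...,2]>70)).astype(np.uint8)
m[:, :340]=0;m[:,415:]=0;m[:172]=0;m[248:]=0
k=max(cv2.findContours(cv2.morphologyEx(m,cv2.MORPH_CLOSE,np.ones((5,5))),0,2)[0],key=cv2.contourArea)
b=cv2.boxPoints(cv2.minAreaRect(k));print("tray",b,[ray(t,*p,.028)[:2] for p in b],np.mean([ray(t,*p,.028) for p in b],0))
box=[(126,177),(175,186),(162,246),(114,235)];q=[ray(t,*p,.05)[:2] for p in box];print("box",q,np.mean(q,0))
for n,(u,v),z in(("salt",(357,252),.082),("mug",(176,245),.075),("tin",(365,139),.1),("bowl",(298,138),.045),("spoon",(239,157),.02),("spoonend",(236,112),.02),("tumbler",(177,135),.095)): print(n,ray(t,u,v,z)[:2])
```

```text
cams [0.3172 0.0089 1.3092] [ 0.8916 -0.7236  1.1043]
plank [0.5787 0.1846 0.18  ] [ 0.5767 -0.1822  0.18  ] [ 0.5365 -0.1798  0.18  ] [0.54   0.1835 0.18  ] [0.558  0.0015 0.18  ]
len 0.3667159629053102 yaw -0.005526459093331399
len 0.3632466405539931 yaw -0.009851292774780628
L band [0.4879 0.0999] tail [0.4276 0.0985] cardtop [0.5485 0.1001] tip [0.6017 0.1002]
M band [0.4859 0.0005] tail [ 0.4257 -0.0011] cardtop [0.547  0.0016] tip [ 0.6012 -0.0013]
R band [ 0.4873 -0.0914] tail [ 0.426  -0.0916] cardtop [ 0.5496 -0.09  ] tip [ 0.6028 -0.0929]
tray [[340.8292 182.4634]
 [403.939  175.4513]
 [411.3048 241.744 ]
 [348.1951 248.7561]] [array([ 0.6128, -0.2328]), array([ 0.6407, -0.4294]), array([ 0.4351, -0.4438]), array([ 0.4086, -0.2532])] [ 0.5243 -0.3398  0.028 ]
box [array([0.6063, 0.4297]), array([0.5823, 0.2773]), array([0.3992, 0.3036]), array([0.4277, 0.4494])] [0.5038 0.365 ]
salt [ 0.3962 -0.2673]
mug [0.4016 0.2571]
tin [ 0.7316 -0.2927]
bowl [ 0.7479 -0.0968]
spoon [0.6882 0.0872]
spoonend [0.839  0.1027]
tumbler [0.7302 0.2724]
```

Careful with the scale: shifts go in units of 5 mm and turns go in units of 0.1 rad. That gives: -0.036 m is -7.2, 0.018 m is 3.6, 0.102 rad is 1.02.

```bash
python3 inch.py '{"rows": [[0,0,0,1.02,1],[0,0,0,1.02,1],[0,0,0,1.02,1],[0,0,0,1.01,1],[3.6,-7.2,0,0,1],[3.6,-7.2,0,0,1],[3.6,-7.2,0,0,1],[3.6,-7.2,0,0,1],[3.6,-7.2,0,0,1],[3.6,-7.2,0,0,1],[3.6,-7.2,0,0,1],[3.6,-7.2,0,0,1]]}'; python3 inch.py '{"rows": [[0,-8,0,0,1],[0,-8,0,0,1],[0,-8,0,0,1],[0,-8,0,0,1],[0,-8,0,0,1],[0,-7.6,0,0,1],[0,0,0,0,1],[0,0,0,0,1]]}'; python3 -c "
from plant import manip
s=manip.sense();print(s['joint_positions'],s['tool_pos'],s['eef_rot'])"
```

```text
time: 1.1
tool_pos: [0.3717, -0.2382, 0.4045]
eef_rot: [-3.141, 0.001, 0.0]
ft_force: [0.5, -0.5, 0.6]
width: 1.002
gripper_force: 0.0
time: 1.77
tool_pos: [0.3711, -0.0001, 0.4045]
eef_rot: [3.142, 0.009, -0.001]
ft_force: [-0.5, -0.6, 0.8]
width: 0.997
gripper_force: 0.0
[-1.14118958e-01  1.34450477e-02  1.88175547e+00 -8.52761151e-05
  1.24682207e+00  1.45076218e+00] [ 3.71076076e-01 -7.14150373e-05  4.04548574e-01] [ 3.14154865e+00  9.33412737e-03 -6.85548899e-04]
```

```bash
python3 inch.py '{"rows": [[0,-4.2,0,-0.05,1],[0,-4.2,0,-0.04,1],[-8,0,0,0,1],[-8,0,0,0,1],[-8,0,0,0,1],[0,0,0,0,1]]}'
cat > st.py <<'E'
from plant import manip
from scipy.spatial.transform import Rotation as R
import numpy as np
np.set_printoptions(precision=4,suppress=True)
s=manip.sense();r=R.from_rotvec(s['eef_rot']).as_matrix()
print('t',round(s['time'],2),'q',s['joint_positions'],'pos',s['tool_pos'],'grasp',s['tool_pos']+.155*r[:,2],'\nx',r[:,0],'y',r[:,1],'z',r[:,2],'tilt',np.degrees(np.arctan2(-r[0,2],-r[2,2])),'F',s['ft_force'],'w',s['width'],s['gripper_force'])
E
python3 st.py
```

```text
time: 2.27
tool_pos: [0.244, 0.038, 0.4027]
eef_rot: [3.141, 0.011, -0.014]
ft_force: [-0.3, 0.8, 0.0]
width: 0.999
gripper_force: 0.0
t 2.27 q [-0.0164 -0.1883  2.0574 -0.0008  1.2816  1.5474] pos [0.244  0.038  0.4027] grasp [0.2425 0.0379 0.2477] 
x [ 0.9999  0.0072 -0.0091] y [ 0.0072 -1.      0.0006] z [-0.0091 -0.0006 -1.    ] tilt 0.5216450936050454 F [-0.3452  0.8443  0.0337] w 0.9987583793804063 0.0
```

Scaled: -0.004 m is -0.8, -0.04 m is -8.

```bash
python3 inch.py '{"rows": [[-8,-0.8,0,0,1],[-8,0,0,0,1],[-8,0,0,0,1],[0,0,0,0,1]]}'; python3 st.py
```

```text
time: 2.6
tool_pos: [0.1244, 0.0412, 0.4027]
eef_rot: [3.141, 0.01, -0.007]
ft_force: [-0.7, 0.2, 0.5]
width: 0.995
gripper_force: 0.0
t 2.6 q [-0.0066 -0.4235  2.1719 -0.0007  1.3979  1.5577] pos [0.1244 0.0412 0.4027] grasp [0.1237 0.0411 0.2477] 
x [ 1.      0.0066 -0.0047] y [ 0.0066 -1.      0.0006] z [-0.0047 -0.0007 -1.    ] tilt 0.27059873761578274 F [-0.668   0.2207  0.5239] w 0.9949786347641641 0.0
```

Run:
```python
import numpy as np
q2=np.array([-.1883,-.4235,.01345,.30756]);q3=np.array([2.0574,2.1719,1.88176,1.50767])
x=np.array([.244,.1244,.3687,.5731]);z=np.array([.4027,.4027,.4045,.4038])
s=q2+q3
# x = L1 s2 + a sin s + b cos s + x0 ; z = L1 c2 + a cos s - b sin s + h'
A=np.r_[np.c_[np.sin(q2),np.sin(s),np.cos(s),np.ones(4),np.zeros(4)],np.c_[np.cos(q2),np.cos(s),-np.sin(s),np.zeros(4),np.ones(4)]]
p,res,_,sv=np.linalg.lstsq(A,np.r_[x,z],rcond=None);print(p,res,sv)
A2=A[:,[0,1,4]];p2,r2,_,_=np.linalg.lstsq(A2,np.r_[x,z],rcond=None);print(p2,r2)
A2=A[:,[0,1,3,4]];p2,r2,_,_=np.linalg.lstsq(A2,np.r_[x,z],rcond=None);print(p2,r2)
L1,L2,h=np.linalg.lstsq(A[:,[0,1,4]],np.r_[x,z],rcond=None)[0]
print("R at 2.33",np.sqrt(L1*L1+L2*L2+2*L1*L2*np.cos(2.33)),"Rmax",np.sqrt(L1*L1+L2*L2+2*L1*L2*np.cos(.14)))
```

```text
[ 0.64720105  0.41696574  0.10887405 -0.00094387 -0.00649254] [4.30308099e-07] [3.43766114 2.82730998 0.42050291 0.07948756 0.075254  ]
[ 0.63786441  0.38627546 -0.11044104] [0.0001372]
[ 0.63877621  0.40880349 -0.02173608 -0.10550949] [0.00013104]
R at 2.33 0.4656991392766274 Rmax 1.0217832904384283
```

Scaled: 0.036 m is 7.2, 0.02 m is 4, 0.007 rad is 0.07.

```bash
python3 inch.py '{"rows": [[8,0,0,0.07,1],[8,0,0,0,1],[8,0,2,0,1],[7.2,0,4,0,1],[4,0,7,0,1],[0,0,8,0,1],[0,0,8,0,1],[0,0,6,0,1],[0,0,0,0,1]]}'; python3 inch.py '{"rows": [[-4,0,0,0,1],[-4,0,0,0,1],[-4,0,0,0,1],[0,0,0,0,1]]}'; python3 st.py
```

```text
time: 3.35
tool_pos: [0.3061, 0.0412, 0.2255]
eef_rot: [3.141, -0.001, -0.019]
ft_force: [-0.5, 0.3, 0.3]
width: 0.999
gripper_force: 0.0
time: 3.68
tool_pos: [0.2602, 0.0444, 0.243]
eef_rot: [3.139, 0.001, -0.018]
ft_force: [0.5, 0.7, -0.9]
width: 0.999
gripper_force: 0.0
t 3.68 q [ 0.0099  0.1322  2.3276 -0.0033  0.6934  1.5822] pos [0.2602 0.0444 0.243 ] grasp [0.2584 0.044  0.088 ] 
x [ 0.9999  0.0009 -0.0116] y [ 0.001  -1.      0.0022] z [-0.0116 -0.0022 -0.9999] tilt 0.6655871131522021 F [ 0.4696  0.7155 -0.8876] w 0.9989344197586164 0.0
```

Scaled: -0.025 m is -5, 0.025 m is 5.

```bash
python3 inch.py '{"rows": [[-5,0,5,0,1],[-5,0,5,0,1],[-5,0,5,0,1],[-5,0,5,0,1],[0,0,0,0,1]]}'; python3 st.py
```

```text
time: 4.1
tool_pos: [0.2597, 0.0667, 0.2202]
eef_rot: [3.118, 0.005, -0.15]
ft_force: [-0.4, 0.1, 0.1]
width: 1.0
gripper_force: 0.0
t 4.1 q [ 0.1013  0.2199  2.3259 -0.0167  0.6938  1.6825] pos [0.2597 0.0667 0.2202] grasp [0.2448 0.0635 0.066 ] 
x [ 0.9954  0.0019 -0.0961] y [ 0.0039 -0.9998  0.0202] z [-0.0961 -0.0205 -0.9952] tilt 5.514578339610934 F [-0.3987  0.1331  0.146 ] w 0.9999062463844188 0.0
```

Scaled: -0.03 m is -6, 0.02 m is 4.

```bash
python3 inch.py '{"rows": [[-6,2.4,4,0,1],[-6,2.4,4,0,1],[-6,2.4,4,0,1],[-6,2.4,4,0,1],[-6,2.4,4,0,1],[-6,2.4,4,0,1],[0,0,0,0,1]]}'; python3 st.py
```

```text
time: 4.68
tool_pos: [0.2209, 0.0168, 0.2505]
eef_rot: [3.085, 0.001, -0.327]
ft_force: [0.5, 1.1, -0.2]
width: 0.999
gripper_force: 0.0
t 4.68 q [-0.0672  0.1207  2.3277 -0.0682  0.9026  1.5506] pos [0.2209 0.0168 0.2505] grasp [0.1884 0.0107 0.0991] 
x [ 0.9778 -0.0033 -0.2095] y [ 0.005  -0.9992  0.0393] z [-0.2095 -0.0395 -0.977 ] tilt 12.10161738508379 F [ 0.4968  1.0615 -0.226 ] w 0.9990276154207115 0.0
```

Scaled: 0.03 m is 6, -0.022 m is -4.4.

```bash
python3 inch.py '{"rows": [[-4.4,2,6,0,1],[-4.4,1,6,0,1],[-4.4,0.8,6,0,1],[-4.4,0.6,6,0,1],[-4.4,0.6,6,0,1],[-4.4,0.6,6,0,1],[-4.4,0.6,6,0,1],[-4.4,0.6,6,0,1],[0,0,0,0,1]]}'; python3 st.py
```

```text
time: 5.43
tool_pos: [0.2115, -0.028, 0.2393]
eef_rot: [3.063, -0.005, -0.545]
ft_force: [-0.5, -0.8, -0.5]
width: 1.0
gripper_force: 0.0
t 5.43 q [-0.2302  0.1916  2.327  -0.131   0.9647  1.4372] pos [ 0.2115 -0.028   0.2393] grasp [ 0.158  -0.0326  0.0939] 
x [ 0.9385 -0.0086 -0.3451] y [ 0.0021 -0.9995  0.0305] z [-0.3452 -0.0293 -0.9381] tilt 20.202997734584432 F [-0.4949 -0.8058 -0.5178] w 0.9995846176963935 0.0
```

Scaled: 0.033 m is 6.6, -0.018 m is -3.6.

```bash
python3 inch.py '{"rows": [[-3.6,0.8,6.6,0,1],[-3.6,0.6,6.6,0,1],[-3.6,0.6,6.6,0,1],[-3.6,0.6,6.6,0,1],[-3.6,0.6,6.6,0,1],[-3.6,0.6,6.6,0,1],[-3.6,0.6,6.6,0,1],[0,0,0,0,1]]}'; python3 st.py
```

```text
time: 6.1
tool_pos: [0.2087, -0.0989, 0.2017]
eef_rot: [-3.049, 0.021, 0.722]
ft_force: [-0.7, -0.5, -0.1]
width: 0.997
gripper_force: 0.0
t 6.1 q [-0.4627  0.3491  2.3254 -0.2431  0.9081  1.3146] pos [ 0.2087 -0.0989  0.2017] grasp [ 0.1392 -0.0971  0.0632] 
x [ 0.8938 -0.0109 -0.4483] y [-0.0149 -0.9999 -0.0054] z [-0.4482  0.0115 -0.8939] tilt 26.63013970963112 F [-0.6844 -0.5452 -0.0788] w 0.9971482902639098 0.0
```

```bash
python3 inch.py '{"rows": [[0,0,-8,-0.167,1],[0,0,-8,0,1],[0,0,-8,0,1],[0,0,-8,0,1],[0,0,-8,0,1],[0,0,-8,0,1],[0,0,0,0,1]]}'
cat > d.py <<'E'
import sys
from st import *
# usage: d.py gx gy gz : tool-frame delta bringing grasp point to target
if len(sys.argv)>3:
    g=s['tool_pos']+.155*r[:,2]; w=np.array(list(map(float,sys.argv[1:4])))-g
    print('world d',w,'tool d',r.T@w)
    for a in np.eye(3): print('unit',a,'->',r.T@a)
E
python3 d.py .66 -.092 .22
```

```text
time: 6.68
tool_pos: [0.3194, -0.1003, 0.4229]
eef_rot: [-3.054, -0.007, 0.7]
ft_force: [-0.1, -0.4, -0.3]
width: 0.997
gripper_force: 0.0
t 6.68 q [-0.3466  0.0858  1.807  -0.1431  1.677   1.2352] pos [ 0.3194 -0.1003  0.4229] grasp [ 0.2519 -0.0993  0.2834] 
x [ 0.9001  0.0064 -0.4356] y [ 0.0029 -1.     -0.0087] z [-0.4357  0.0066 -0.9001] tilt 25.828048365003248 F [-0.1002 -0.3503 -0.2561] w 0.9968193441329237 0.0
world d [ 0.4081  0.0073 -0.0634] tool d [ 0.395  -0.0056 -0.1207]
unit [1. 0. 0.] -> [ 0.9001  0.0029 -0.4357]
unit [0. 1. 0.] -> [ 0.0064 -1.      0.0066]
unit [0. 0. 1.] -> [-0.4356 -0.0087 -0.9001]
```

Scaled: 0.0333 m is 6.66, -0.0161 m is -3.22.

```bash
python3 inch.py '{"rows": [[6.66,0,-3.22,0,1],[6.66,0,-3.22,0,1],[6.66,0,-3.22,0,1],[6.66,0,-3.22,0,1],[6.66,0,-3.22,0,1],[6.66,0,-3.22,0,1],[6.66,0,-3.22,0,1],[6.66,0,-3.22,0,1],[6.66,0,-3.22,0,1],[6.66,0,-3.22,0,1],[6.66,-1.2,-3.22,0,1],[0,0,0,0,0.6]]}'; python3 d.py .591 -.0922 .047
```

```text
time: 7.68
tool_pos: [0.7275, -0.0915, 0.4069]
eef_rot: [-3.044, -0.011, 0.718]
ft_force: [0.6, 0.3, -0.5]
width: 0.884
gripper_force: 0.0
t 7.68 q [-0.1659  0.676   0.9032 -0.0693  2.0212  1.3819] pos [ 0.7275 -0.0915  0.4069] grasp [ 0.6582 -0.0897  0.2683] 
x [ 0.8945  0.0101 -0.447 ] y [ 0.0039 -0.9999 -0.0149] z [-0.4471  0.0116 -0.8944] tilt 26.557088518355663 F [ 0.6171  0.3226 -0.4815] w 0.8843007165163002 0.0
world d [-0.0672 -0.0025 -0.2213] tool d [0.0388 0.0055 0.2279]
unit [1. 0. 0.] -> [ 0.8945  0.0039 -0.4471]
unit [0. 1. 0.] -> [ 0.0101 -0.9999  0.0116]
unit [0. 0. 1.] -> [-0.447  -0.0149 -0.8944]
```

Scaled: 0.039 m is 7.8, 0.036 m is 7.2.

```bash
python3 inch.py '{"rows": [[7.8,1,0,0,0.6],[0,0,7.8,0,0.6],[0,0,7.8,0,0.6],[0,0,7.8,0,0.6],[0,0,7.8,0,0.6],[0,0,7.2,0,0.6],[0,0,7,0,0.6],[0,0,0,0,0.6]]}'; python3 d.py .591 -.0922 .047;python3 - <<'E'
from plant import manip
import cv2,numpy as np
c=manip.camera("scene");cv2.imwrite("pics/s1.png",cv2.resize(c["color"][60:290,100:360,::-1],None,fx=2.5,fy=2.5))
E
```

```text
time: 8.35
tool_pos: [0.649, -0.094, 0.1847]
eef_rot: [-3.036, -0.008, 0.744]
ft_force: [-1.6, 0.8, -0.1]
width: 0.597
gripper_force: 0.0
t 8.35 q [-0.1865  0.7512  1.3492 -0.0719  1.5176  1.4004] pos [ 0.649  -0.094   0.1847] grasp [ 0.5773 -0.0917  0.0473] 
x [ 0.8866  0.0087 -0.4625] y [ 0.0011 -0.9999 -0.0167] z [-0.4626  0.0143 -0.8864] tilt 27.559347132385074 F [-1.5608  0.8126 -0.0556] w 0.5965501390146778 0.0
world d [ 0.0137 -0.0005 -0.0003] tool d [ 0.0123  0.0005 -0.0061]
unit [1. 0. 0.] -> [ 0.8866  0.0011 -0.4626]
unit [0. 1. 0.] -> [ 0.0087 -0.9999  0.0143]
unit [0. 0. 1.] -> [-0.4625 -0.0167 -0.8864]
```

View pics/s1.png

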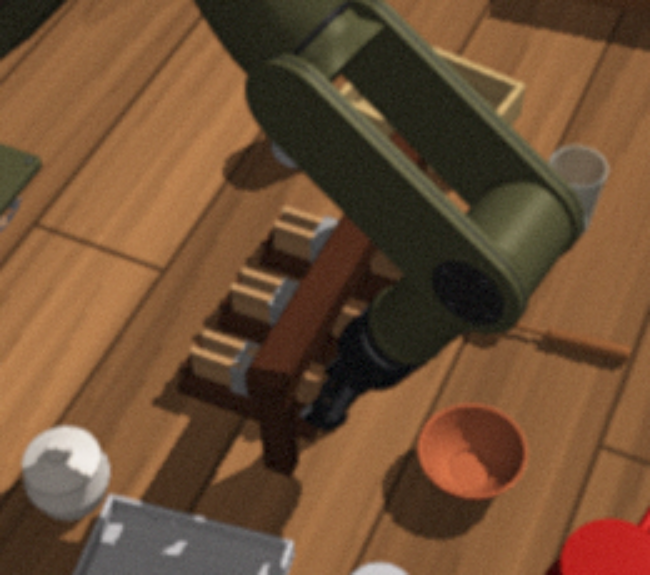

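The view shows the fingers straddling card R's tip (crop ~(325,415)) beyond the plank end, with the body clear of the plank. I'll move back 12 mm, then close.

Scaled: 0.0115 m is 2.3, -0.006 m is -1.2.

```bash
python3 inch.py '{"rows": [[2.3,0,-1.2,0,0.6],[0,0,0,0,0.3],[0,0,0,0,0],[0,0,0,0,0],[0,0,0,0,0],[0,0,0,0,0],[0,0,0,0,0]]}'; python3 d.py .595 -.0922 .047
```

```text
time: 8.98
tool_pos: [0.669, -0.0953, 0.1925]
eef_rot: [-3.046, -0.007, 0.717]
ft_force: [2.5, 1.8, 6.4]
width: 0.055
gripper_force: 59.0
t 8.98 q [-0.1833  0.7597  1.2981 -0.0708  1.5416  1.4013] pos [ 0.669  -0.0953  0.1925] grasp [ 0.5998 -0.0937  0.0538] 
x [ 0.8949  0.0072 -0.4462] y [ 0.0017 -0.9999 -0.0129] z [-0.4462  0.0108 -0.8949] tilt 26.503226479694284 F [2.5247 1.7719 6.4265] w 0.05481723830657524 59.01758372783661
world d [-0.0048  0.0015 -0.0068] tool d [-0.0012 -0.0014  0.0082]
unit [1. 0. 0.] -> [ 0.8949  0.0017 -0.4462]
unit [0. 1. 0.] -> [ 0.0072 -0.9999  0.0108]
unit [0. 0. 1.] -> [-0.4462 -0.0129 -0.8949]
```

Scaled: -0.0045 m is -0.9, 0.009 m is 1.8.

```bash
python3 inch.py '{"rows": [[0,0,0,0,0.35],[0,0,0,0,0.35],[-0.9,-0.2,1.8,0,0.35],[0,0,0,0,0.35],[0,0,0,0,0],[0,0,0,0,0],[0,0,0,0,0],[0,0,0,0,0]]}'; python3 d.py .591 -.0922 .047
```

```text
time: 9.65
tool_pos: [0.6605, -0.0946, 0.185]
eef_rot: [-3.045, -0.007, 0.721]
ft_force: [-1.2, -1.2, -1.0]
width: 0.062
gripper_force: 59.5
t 9.65 q [-0.1842  0.7587  1.3249 -0.0718  1.5179  1.4024] pos [ 0.6605 -0.0946  0.185 ] grasp [ 0.591  -0.0929  0.0465] 
x [ 0.8939  0.0073 -0.4482] y [ 0.0017 -0.9999 -0.0127] z [-0.4483  0.0106 -0.8938] tilt 26.634202675136386 F [-1.2012 -1.1646 -0.9627] w 0.062374644452434305 59.511051177978516
world d [-0.      0.0007  0.0005] tool d [-0.0003 -0.0007 -0.0005]
unit [1. 0. 0.] -> [ 0.8939  0.0017 -0.4483]
unit [0. 1. 0.] -> [ 0.0073 -0.9999  0.0106]
unit [0. 0. 1.] -> [-0.4482 -0.0127 -0.8938]
```

```bash
for i in 1 2 3; do python3 inch.py '{"rows": [[0.54,0,-0.26,0,0],[0.54,0,-0.26,0,0]]}' | tr '\n' ' '; echo; done
```

```text
time: 9.82 tool_pos: [0.6658, -0.0944, 0.1848] eef_rot: [-3.044, -0.007, 0.725] ft_force: [-3.7, 0.1, -1.5] width: 0.056 gripper_force: 59.3 
time: 9.98 tool_pos: [0.672, -0.0944, 0.1847] eef_rot: [-3.044, -0.007, 0.724] ft_force: [-4.7, -1.0, 0.1] width: 0.062 gripper_force: 59.3 
time: 10.15 tool_pos: [0.6783, -0.0944, 0.1847] eef_rot: [-3.045, -0.007, 0.723] ft_force: [-4.0, -1.1, 2.0] width: 0.061 gripper_force: 59.4
```

Scaled: 0.0072 m is 1.44, -0.0036 m is -0.72.

```bash
python3 inch.py '{"rows": [[1.44,0,-0.72,0,0],[1.44,0,-0.72,0,0],[1.44,0,-0.72,0,0],[-1.8,0,-3.6,0,0],[-1.8,0,-3.6,0,0],[3.6,0,-1.8,0,0],[3.6,0,-1.8,0,0],[3.6,0,-1.8,0,0],[-2,0,-4.2,0,0],[-3.2,0,-6.4,0,0],[-3.2,0,-6.4,0,0],[0,0,0,0,0]]}'; python3 d.py .66 -.34 .2;  python3 - <<'E'
from plant import manip
import cv2,numpy as np
c=manip.camera("scene");cv2.imwrite("pics/s2.png",cv2.resize(c["color"][60:350,100:400,::-1],None,fx=2,fy=2))
E
```

```text
time: 11.15
tool_pos: [0.7665, -0.0961, 0.3287]
eef_rot: [-3.053, -0.007, 0.697]
ft_force: [1.0, -0.2, 1.1]
width: 0.059
gripper_force: 59.6
t 11.15 q [-0.1635  0.7747  0.8889 -0.0662  1.9221  1.394 ] pos [ 0.7665 -0.0961  0.3287] grasp [ 0.6993 -0.0948  0.189 ] 
x [ 0.901   0.0066 -0.4338] y [ 0.0022 -0.9999 -0.0106] z [-0.4338  0.0086 -0.9009] tilt 25.713007249017384 F [ 0.9698 -0.2205  1.0898] w 0.05930582616975884 59.64676558971405
world d [-0.0393 -0.2452  0.011 ] tool d [-0.0418  0.245   0.0051]
unit [1. 0. 0.] -> [ 0.901   0.0022 -0.4338]
unit [0. 1. 0.] -> [ 0.0066 -0.9999  0.0086]
unit [0. 0. 1.] -> [-0.4338 -0.0106 -0.9009]
```

View pics/s2.png

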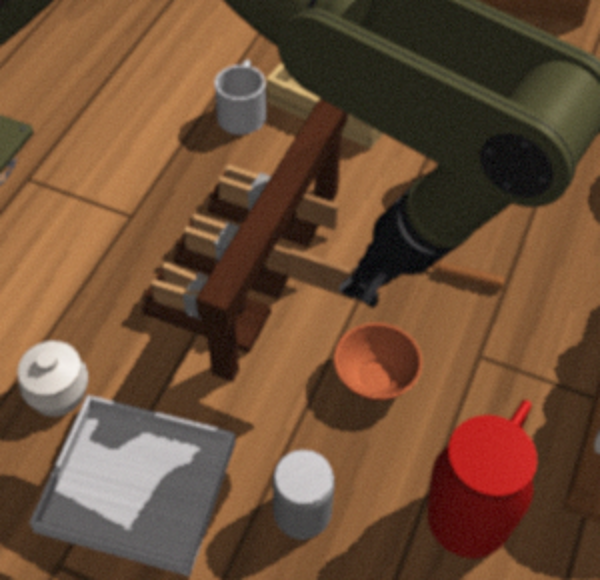

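Card R is held level in the fingers (tip at crop (350,285)), and its clip is still seated. Now to the tray.

Careful with the scale: shifts go in units of 5 mm and turns go in units of 0.1 rad. That gives: 0.041 m is 8.2, 0.04 m is 8.

```bash
python3 inch.py '{"rows": [[0,8.2,0,0,0],[0,8.2,0,0,0],[0,8.2,0,0,0],[0,8.2,0,0,0],[0,8.2,0,0,0],[0,8,0,0,0],[-6.48,0,3.12,0,0],[-6.48,0,3.12,0,0],[-6.48,0,3.12,0,0],[1.48,0,7,0,0],[1.48,0,7,0,0],[0,0,0,0,0]]}'; python3 d.py .557 -.34 .05
```

```text
time: 12.2
tool_pos: [0.6346, -0.3394, 0.2416]
eef_rot: [-3.035, -0.008, 0.733]
ft_force: [-1.4, 0.5, -1.1]
width: 0.064
gripper_force: 59.6
t 12.2 q [-0.4944  0.76    1.1546 -0.2034  1.6571  1.0981] pos [ 0.6346 -0.3394  0.2416] grasp [ 0.5639 -0.3367  0.1038] 
x [ 0.8898  0.0093 -0.4563] y [ 0.0004 -0.9998 -0.0197] z [-0.4564  0.0174 -0.8896] tilt 27.15740232887728 F [-1.3839  0.4726 -1.1414] w 0.0637800809311884 59.57654356956482
world d [-0.0069 -0.0033 -0.0538] tool d [0.0183 0.0043 0.0509]
unit [1. 0. 0.] -> [ 0.8898  0.0004 -0.4564]
unit [0. 1. 0.] -> [ 0.0093 -0.9998  0.0174]
unit [0. 0. 1.] -> [-0.4563 -0.0197 -0.8896]
```

Scaled: -0.04 m is -8, -0.02 m is -4.

```bash
python3 inch.py '{"rows": [[1.4,0.4,3.6,0,0],[1.4,0.4,3.6,0,0],[1.4,0,3.6,0,0],[0,0,0,0,0],[0,0,0,0,0.5],[0,0,0,0,0.5],[0,0,0,0,0.5],[0,0,-4,0,0.5],[0,0,-8,0,0.5],[0,0,-8,0,0.5],[0,0,-8,0,0.5],[0,0,0,0,0.5]]}'; python3 d.py .656 .0 .2;  python3 - <<'E'
from plant import manip
import cv2,numpy as np
c=manip.camera("scene");cv2.imwrite("pics/s3.png",cv2.resize(c["color"][180:350,100:280,::-1],None,fx=2,fy=2))
E
```

```text
time: 13.2
tool_pos: [0.6994, -0.3453, 0.3279]
eef_rot: [-3.06, -0.007, 0.696]
ft_force: [1.1, -0.4, 0.4]
width: 0.501
gripper_force: 0.0
t 13.2 q [-0.4642  0.7748  0.8901 -0.2023  1.8771  1.0804] pos [ 0.6994 -0.3453  0.3279] grasp [ 0.6324 -0.345   0.1882] 
x [ 0.9015  0.0049 -0.4327] y [ 0.0034 -1.     -0.0043] z [-0.4327  0.0024 -0.9015] tilt 25.63965538275823 F [ 1.0985 -0.3706  0.4099] w 0.500669283120489 0.0
world d [0.0236 0.345  0.0118] tool d [ 0.0179 -0.3449 -0.02  ]
unit [1. 0. 0.] -> [ 0.9015  0.0034 -0.4327]
unit [0. 1. 0.] -> [ 0.0049 -1.      0.0024]
unit [0. 0. 1.] -> [-0.4327 -0.0043 -0.9015]
```

View pics/s3.png

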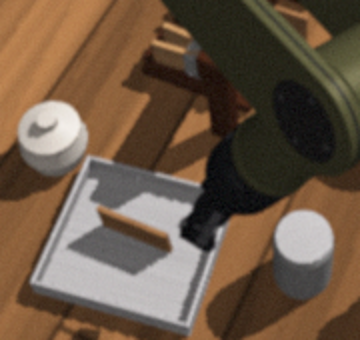

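Card R now stands on edge in the middle of the tray (crop (135,228)). Next is the middle card.

Scaled: -0.0383 m is -7.66, -0.0065 m is -1.3.

```bash
python3 inch.py '{"rows": [[1.2,-7.66,-1.3,0,0.5],[1.2,-7.66,-1.3,0,0.5],[1.2,-7.66,-1.3,0,0.5],[0,-7.66,0,0,0.5],[0,-7.66,0,0,0.5],[0,-7.66,0,0,0.5],[0,-7.66,0,0,0.5],[0,-7.66,0,0,0.5],[0,-7.66,0,0,0.5],[0,0,0,0,0.5]]}'; python3 d.py .591 -.0005 .0465
```

```text
time: 14.08
tool_pos: [0.7186, 0.0073, 0.3307]
eef_rot: [-3.042, -0.019, 0.72]
ft_force: [0.1, 0.1, 0.0]
width: 0.501
gripper_force: 0.0
t 14.08 q [-0.0462  0.6973  1.0491 -0.0089  1.8604  1.5114] pos [0.7186 0.0073 0.3307] grasp [0.6491 0.0092 0.1922] 
x [ 0.8937  0.0156 -0.4484] y [ 0.0084 -0.9998 -0.0179] z [-0.4485  0.0122 -0.8937] tilt 26.65239805611284 F [0.0545 0.0606 0.037 ] w 0.5013090550031523 0.0
world d [-0.0581 -0.0097 -0.1457] tool d [0.0132 0.0118 0.1562]
unit [1. 0. 0.] -> [ 0.8937  0.0084 -0.4485]
unit [0. 1. 0.] -> [ 0.0156 -0.9998  0.0122]
unit [0. 0. 1.] -> [-0.4484 -0.0179 -0.8937]
```

Scaled: 0.013 m is 2.6, 0.012 m is 2.4.

```bash
python3 inch.py '{"rows": [[2.6,2.4,0,0,0.5],[0,0,7,0,0.5],[0,0,7,0,0.5],[0,0,6,0,0.5],[0,0,5,0,0.5],[0,0,3,0,0.5],[0,0,0,0,0.5],[0,0,0,0,0.5],[0,0,0,0,0.5]]}'; python3 d.py .591 -.0005 .0465
```

```text
time: 14.83
tool_pos: [0.6693, -0.0111, 0.2003]
eef_rot: [-3.046, -0.007, 0.717]
ft_force: [0.1, 0.5, 0.1]
width: 0.5
gripper_force: 0.0
t 14.83 q [-0.0731  0.7448  1.309  -0.022   1.5498  1.4986] pos [ 0.6693 -0.0111  0.2003] grasp [ 0.6001 -0.0094  0.0616] 
x [ 0.895   0.0072 -0.446 ] y [ 0.0017 -0.9999 -0.0127] z [-0.4461  0.0106 -0.8949] tilt 26.492457908700654 F [0.0622 0.4974 0.1258] w 0.5002721674231659 0.0
world d [-0.0091  0.0089 -0.0151] tool d [-0.0014 -0.0087  0.0177]
unit [1. 0. 0.] -> [ 0.895   0.0017 -0.4461]
unit [0. 1. 0.] -> [ 0.0072 -0.9999  0.0106]
unit [0. 0. 1.] -> [-0.446  -0.0127 -0.8949]
```

```bash
python3 inch.py '{"rows": [[-0.28,-1.74,0,0,0.5],[0,0,3.54,0,0.5],[0,0,0,0,0.5],[0,0,0,0,0.3],[0,0,0,0,0],[0,0,0,0,0],[0,0,0,0,0],[0,0,0,0,0],[0,0,0,0,0]]}'; python3 d.py .591 -.0005 .0465; for i in 1 2 3; do python3 inch.py '{"rows": [[0.54,0,-0.26,0,0],[0.54,0,-0.26,0,0]]}' | tr '\n' ' '; echo; done
```

```text
time: 15.58
tool_pos: [0.6599, -0.002, 0.1851]
eef_rot: [-3.046, -0.007, 0.717]
ft_force: [1.7, -0.7, 6.0]
width: 0.058
gripper_force: 59.5
t 15.58 q [-0.062   0.7504  1.3442 -0.0169  1.5093  1.5091] pos [ 0.6599 -0.002   0.1851] grasp [ 0.5908 -0.0004  0.0464] 
x [ 0.895   0.0072 -0.4461] y [ 0.0016 -0.9999 -0.0129] z [-0.4461  0.0108 -0.8949] tilt 26.49855419288865 F [ 1.7442 -0.702   5.9577] w 0.05830292308575464 59.46190416812897
world d [ 0.0002 -0.0001  0.0001] tool d [ 0.0002  0.0001 -0.0002]
unit [1. 0. 0.] -> [ 0.895   0.0016 -0.4461]
unit [0. 1. 0.] -> [ 0.0072 -0.9999  0.0108]
unit [0. 0. 1.] -> [-0.4461 -0.0129 -0.8949]
time: 15.75 tool_pos: [0.6629, -0.002, 0.1841] eef_rot: [-3.042, -0.007, 0.733] ft_force: [-11.9, -0.4, 4.8] width: 0.063 gripper_force: 58.7 
time: 15.92 tool_pos: [0.6652, -0.0019, 0.1828] eef_rot: [-3.037, -0.008, 0.752] ft_force: [-19.8, -0.5, 5.0] width: 0.057 gripper_force: 58.3 
time: 16.08 tool_pos: [0.6686, -0.0018, 0.1819] eef_rot: [-3.034, -0.008, 0.765] ft_force: [-24.3, -1.2, 5.3] width: 0.063 gripper_force: 58.2
```

```bash
for i in 1 2 3; do python3 inch.py '{"rows": [[0.72,0,-0.36,0,0],[0.72,0,-0.36,0,0]]}' | tr '\n' ' '; echo; done
```

```text
time: 16.25 tool_pos: [0.6765, -0.0018, 0.1815] eef_rot: [-3.034, -0.008, 0.766] ft_force: [-18.2, -0.8, 5.6] width: 0.063 gripper_force: 58.6 
time: 16.42 tool_pos: [0.6864, -0.0018, 0.1818] eef_rot: [-3.036, -0.008, 0.757] ft_force: [-15.0, 0.6, 5.5] width: 0.056 gripper_force: 58.9 
time: 16.58 tool_pos: [0.6988, -0.0019, 0.1833] eef_rot: [-3.042, -0.007, 0.735] ft_force: [-2.5, -0.8, 4.8] width: 0.056 gripper_force: 59.9
```

```bash
python3 inch.py '{"rows": [[1.44,0,-0.72,0,0],[-1.8,0,-3.6,0,0],[-1.8,0,-3.6,0,0],[3.6,0,-1.8,0,0],[3.6,0,-1.8,0,0],[3.6,0,-1.8,0,0],[-2,0,-4.2,0,0],[-3.2,0,-6.4,0,0],[-3.2,0,-6.4,0,0],[0,0,0,0,0],[0,0,0,0,0]]}'; python3 d.py .70 -.305 .19;  python3 - <<'E'
from plant import manip
import cv2,numpy as np
c=manip.camera("scene");cv2.imwrite("pics/s4.png",cv2.resize(c["color"][60:350,100:400,::-1],None,fx=2,fy=2))
E
```

```text
time: 17.5
tool_pos: [0.7716, -0.0037, 0.3216]
eef_rot: [-3.048, -0.007, 0.709]
ft_force: [0.2, 0.6, -0.1]
width: 0.061
gripper_force: 59.2
t 17.5 q [-0.0559  0.7809  0.8951 -0.015   1.9225  1.5084] pos [ 0.7716 -0.0037  0.3216] grasp [ 0.7033 -0.002   0.1825] 
x [ 0.8974  0.0071 -0.4412] y [ 0.0017 -0.9999 -0.0126] z [-0.4412  0.0105 -0.8973] tilt 26.184537157045618 F [ 0.2471  0.5667 -0.1058] w 0.06110773075382865 59.24959659576416
world d [-0.0033 -0.303   0.0075] tool d [-0.0084  0.3028 -0.0085]
unit [1. 0. 0.] -> [ 0.8974  0.0017 -0.4412]
unit [0. 1. 0.] -> [ 0.0071 -0.9999  0.0105]
unit [0. 0. 1.] -> [-0.4412 -0.0126 -0.8973]
```

View pics/s4.png

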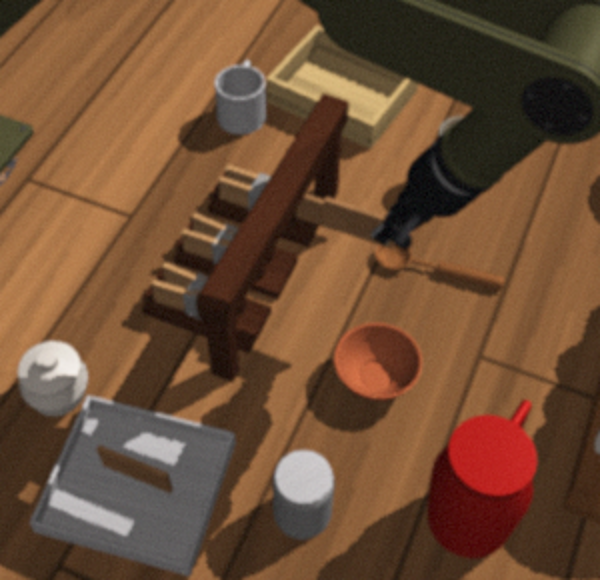

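Card M is held level, both other clips are seated, and the first card still stands in the tray. I'll place this one at y≈-0.30.

Scaled: 0.0373 m is 7.46, -0.0324 m is -6.48.

```bash
python3 inch.py '{"rows": [[0,7.46,0,0,0],[0,7.46,0,0,0],[0,7.46,0,0,0],[0,7.46,0,0,0],[0,7.46,0,0,0],[0,7.46,0,0,0],[0,7.46,0,0,0],[0,7.46,0,0,0],[-6.48,0,3.12,0,0],[-6.48,0,3.12,0,0],[-6.48,0,3.12,0,0],[0,0,0,0,0]]}';python3 inch.py '{"rows": [[1.2,0,5.6,0,0],[1.2,0,5.6,0,0],[1.2,0,5.6,0,0],[0,0,0,0,0],[0,0,0,0,0]]}'; python3 d.py .557 -.30 .05
```

```text
time: 18.55
tool_pos: [0.6547, -0.3018, 0.312]
eef_rot: [-3.032, -0.004, 0.745]
ft_force: [-0.3, 0.3, -1.5]
width: 0.06
gripper_force: 59.2
time: 18.97
tool_pos: [0.6404, -0.3006, 0.2303]
eef_rot: [-3.04, -0.008, 0.729]
ft_force: [-0.0, 0.2, -0.2]
width: 0.064
gripper_force: 59.2
t 18.97 q [-0.4471  0.7556  1.196  -0.1851  1.6249  1.1492] pos [ 0.6404 -0.3006  0.2303] grasp [ 0.5701 -0.2985  0.0921] 
x [ 0.8912  0.0087 -0.4536] y [ 0.0015 -0.9999 -0.0162] z [-0.4537  0.0137 -0.8911] tilt 26.98187127111114 F [-0.0299  0.1742 -0.2125] w 0.06395755051185001 59.225767850875854
world d [-0.0131 -0.0015 -0.0421] tool d [0.0074 0.0022 0.0435]
unit [1. 0. 0.] -> [ 0.8912  0.0015 -0.4537]
unit [0. 1. 0.] -> [ 0.0087 -0.9999  0.0137]
unit [0. 0. 1.] -> [-0.4536 -0.0162 -0.8911]
```

Scaled: 0.002 m is 0.4, -0.04 m is -8.

```bash
python3 inch.py '{"rows": [[0.8,0.4,4.6,0,0],[0.8,0,4.4,0,0],[0,0,0,0,0],[0,0,0,0,0],[0,0,0,0,0.25],[0,0,0,0,0.25],[0,0,0,0,0.25],[0,0,-4,0,0.25],[0,0,-8,0,0.25],[0,0,-8,0,0.5],[0,0,-8,0,0.5],[0,0,0,0,0.5]]}'; python3 d.py .66 .1 .19;  python3 - <<'E'
from plant import manip
import cv2,numpy as np
c=manip.camera("scene");cv2.imwrite("pics/s5.png",cv2.resize(c["color"][180:350,100:280,::-1],None,fx=2,fy=2))
E
```

```text
time: 19.97
tool_pos: [0.6954, -0.3044, 0.3252]
eef_rot: [-3.059, -0.007, 0.697]
ft_force: [0.9, -1.1, 0.9]
width: 0.501
gripper_force: 0.0
t 19.97 q [-0.4228  0.7464  0.9569 -0.1825  1.8483  1.13  ] pos [ 0.6954 -0.3044  0.3252] grasp [ 0.6282 -0.3039  0.1855] 
x [ 0.9012  0.0053 -0.4333] y [ 0.0032 -1.     -0.0055] z [-0.4333  0.0035 -0.9012] tilt 25.677971594328596 F [ 0.8823 -1.1494  0.9166] w 0.5009802926642011 0.0
world d [0.0318 0.4039 0.0045] tool d [ 0.0288 -0.4038 -0.0164]
unit [1. 0. 0.] -> [ 0.9012  0.0032 -0.4333]
unit [0. 1. 0.] -> [ 0.0053 -1.      0.0035]
unit [0. 0. 1.] -> [-0.4333 -0.0055 -0.9012]
```

View pics/s5.png

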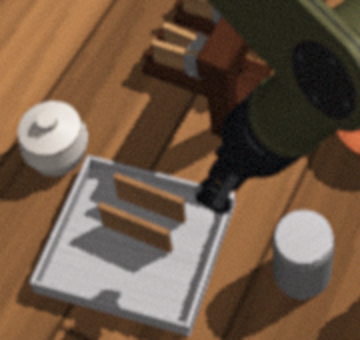

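Both cards stand in the tray. Next is card L.

```bash
python3 inch.py '{"rows": [[2,-7.34,-1.2,0,0.5],[2,-7.34,-1.2,0,0.5],[1.8,-7.34,-1,0,0.5],[0,-7.34,0,0,0.5],[0,-7.34,0,0,0.5],[0,-7.34,0,0,0.5],[0,-7.34,0,0,0.5],[0,-7.34,0,0,0.5],[0,-7.34,0,0,0.5],[0,-7.34,0,0,0.5],[0,-7.34,0,0,0.5],[0,0,0,0,0.5]]}'; python3 inch.py '{"rows": [[0,0,0,0,0.5],[0,0,0,0,0.5]]}'; python3 d.py .591 .0998 .0465
```

```text
time: 21.02
tool_pos: [0.7228, 0.1072, 0.3219]
eef_rot: [-3.042, -0.019, 0.721]
ft_force: [0.1, 0.7, 0.4]
width: 0.5
gripper_force: 0.0
time: 21.18
tool_pos: [0.7236, 0.0997, 0.3218]
eef_rot: [-3.046, -0.008, 0.722]
ft_force: [-1.1, -0.4, 0.1]
width: 0.501
gripper_force: 0.0
t 21.18 q [0.0683 0.7192 1.0265 0.0418 1.8598 1.636 ] pos [0.7236 0.0997 0.3218] grasp [0.654  0.1012 0.1833] 
x [ 0.8936  0.0077 -0.4489] y [ 0.0026 -0.9999 -0.012 ] z [-0.4489  0.0095 -0.8935] tilt 26.677050482592986 F [-1.0584 -0.4109  0.0636] w 0.5010322566243065 0.0
world d [-0.063  -0.0014 -0.1368] tool d [0.0051 0.0029 0.1505]
unit [1. 0. 0.] -> [ 0.8936  0.0026 -0.4489]
unit [0. 1. 0.] -> [ 0.0077 -0.9999  0.0095]
unit [0. 0. 1.] -> [-0.4489 -0.012  -0.8935]
```

Scaled: 0.035 m is 7, 0.025 m is 5.

```bash
python3 inch.py '{"rows": [[1,0.6,0,0,0.5],[0,0,7,0,0.5],[0,0,7,0,0.5],[0,0,7,0,0.5],[0,0,5,0,0.5],[0,0,2.4,0,0.5],[0,0,0,0,0.5],[0,0,0,0,0.5],[0,0,0,0,0.5]]}'; python3 d.py .591 .0998 .0465
```

```text
time: 21.93
tool_pos: [0.6662, 0.097, 0.1939]
eef_rot: [-3.046, -0.005, 0.717]
ft_force: [0.1, -0.2, 1.8]
width: 0.501
gripper_force: 0.0
t 21.93 q [0.0693 0.7545 1.3059 0.0425 1.5417 1.6258] pos [0.6662 0.097  0.1939] grasp [0.5971 0.0988 0.0552] 
x [ 0.8951  0.0059 -0.4458] y [ 0.0001 -0.9999 -0.013 ] z [-0.4458  0.0116 -0.895 ] tilt 26.478117862752544 F [ 0.0956 -0.2267  1.7886] w 0.5008570213901887 0.0
world d [-0.0061  0.001  -0.0087] tool d [-0.0016 -0.0009  0.0105]
unit [1. 0. 0.] -> [ 0.8951  0.0001 -0.4458]
unit [0. 1. 0.] -> [ 0.0059 -0.9999  0.0116]
unit [0. 0. 1.] -> [-0.4458 -0.013  -0.895 ]
```

Scaled: 0.0105 m is 2.1, -0.0016 m is -0.32.

```bash
python3 inch.py '{"rows": [[-0.32,-0.2,2.1,0,0.5],[0,0,0,0,0.4],[0,0,0,0,0.3],[0,0,0,0,0],[0,0,0,0,0],[0,0,0,0,0],[0,0,0,0,0],[0,0,0,0,0]]}'; for i in 1 2 3 ; do python3 inch.py '{"rows": [[0.54,0,-0.26,0,0],[0.54,0,-0.26,0,0]]}' | tr '\n' ' '; echo; done; for i in 1 2 3; do python3 inch.py '{"rows": [[0.72,0,-0.36,0,0],[0.72,0,-0.36,0,0]]}' | tr '\n' ' '; echo; done
```

```text
time: 22.6
tool_pos: [0.659, 0.0993, 0.1848]
eef_rot: [-3.046, -0.007, 0.719]
ft_force: [0.9, -0.1, 3.3]
width: 0.063
gripper_force: 59.5
time: 22.77 tool_pos: [0.6621, 0.0995, 0.1839] eef_rot: [-3.042, -0.008, 0.734] ft_force: [-12.6, 0.2, 2.7] width: 0.061 gripper_force: 58.6 
time: 22.93 tool_pos: [0.6647, 0.0995, 0.1827] eef_rot: [-3.038, -0.008, 0.752] ft_force: [-18.8, 0.5, 2.4] width: 0.057 gripper_force: 58.2 
time: 23.1 tool_pos: [0.6686, 0.0996, 0.1819] eef_rot: [-3.036, -0.008, 0.763] ft_force: [-21.5, -0.2, 3.2] width: 0.061 gripper_force: 58.2 
time: 23.27 tool_pos: [0.6769, 0.0996, 0.1818] eef_rot: [-3.036, -0.008, 0.761] ft_force: [-18.2, 0.2, 2.8] width: 0.062 gripper_force: 58.3 
time: 23.43 tool_pos: [0.6877, 0.0996, 0.1823] eef_rot: [-3.04, -0.008, 0.747] ft_force: [-4.3, -0.6, 6.7] width: 0.063 gripper_force: 60.1 
time: 23.6 tool_pos: [0.6999, 0.0996, 0.1838] eef_rot: [-3.044, -0.008, 0.727] ft_force: [-2.2, 0.6, 3.9] width: 0.064 gripper_force: 59.9
```

R let go at about 4 N, M and L at about 20–24 N, so R holds the weak clip.

Scaled: -0.032 m is -6.4, -0.022 m is -4.4.

```bash
python3 inch.py '{"rows": [[1,0,-0.5,0,0],[-1.8,0,-3.6,0,0],[-2.2,0,-4.4,0,0],[3.6,0,-1.8,0,0],[3.6,0,-1.8,0,0],[3.6,0,-1.8,0,0],[-2,0,-4.2,0,0],[-3.2,0,-6.4,0,0],[-3.2,0,-6.4,0,0],[0,0,0,0,0]]}'; python3 inch.py '{"rows": [[0,8,0,0,0],[0,8,0,0,0],[0,8,0,0,0],[0,8,0,0,0],[0,8,0,0,0],[0,8,0,0,0],[0,8,0,0,0],[0,8,0,0,0],[0,8,0,0,0],[0,8,0,0,0],[0,8,0,0,0],[0,8,0,0,0]]}'; python3 inch.py '{"rows": [[-6.48,0,3.12,0,0],[-6.48,0,3.12,0,0],[-6.48,0,3.12,0,0],[0,0,0,0,0],[0,0,0,0,0],[0,0,0,0,0]]}'; python3 d.py .557 -.375 .05
```

```text
time: 24.43
tool_pos: [0.7701, 0.0977, 0.3319]
eef_rot: [-3.05, -0.008, 0.697]
ft_force: [0.9, 0.6, 1.1]
width: 0.064
gripper_force: 59.4
time: 25.43
tool_pos: [0.7687, -0.3848, 0.317]
eef_rot: [-3.048, -0.007, 0.716]
ft_force: [0.7, -0.2, -0.2]
width: 0.062
gripper_force: 59.4
time: 25.93
tool_pos: [0.661, -0.3832, 0.3195]
eef_rot: [-3.048, -0.007, 0.716]
ft_force: [0.7, 0.2, 0.2]
width: 0.063
gripper_force: 59.4
t 25.93 q [-0.525   0.7564  0.9532 -0.2244  1.8362  1.027 ] pos [ 0.661  -0.3832  0.3195] grasp [ 0.592  -0.3817  0.1807] 
x [ 0.8955  0.0066 -0.445 ] y [ 0.0016 -0.9999 -0.0116] z [-0.4451  0.0097 -0.8954] tilt 26.429767523642123 F [0.711  0.2062 0.2472] w 0.06252952141629022 59.35090899467468
world d [-0.035   0.0067 -0.1307] tool d [ 0.0268 -0.0052  0.1327]
unit [1. 0. 0.] -> [ 0.8955  0.0016 -0.4451]
unit [0. 1. 0.] -> [ 0.0066 -0.9999  0.0097]
unit [0. 0. 1.] -> [-0.445  -0.0116 -0.8954]
```

Scaled: 0.034 m is 6.8, 0.03 m is 6.

```bash
python3 inch.py '{"rows": [[1.36,-0.6,6.8,0,0],[1.34,-0.4,6.8,0,0],[1.34,0,6.8,0,0],[1.32,0,6,0,0],[0,0,0,0,0],[0,0,0,0,0]]}'; python3 d.py .557 -.375 .05
```

```text
time: 26.43
tool_pos: [0.6263, -0.3756, 0.1874]
eef_rot: [-3.044, -0.009, 0.722]
ft_force: [0.5, -0.4, 0.8]
width: 0.061
gripper_force: 59.3
t 26.43 q [-0.5383  0.8186  1.1729 -0.2224  1.5635  1.075 ] pos [ 0.6263 -0.3756  0.1874] grasp [ 0.5566 -0.3739  0.049 ] 
x [ 0.8934  0.0087 -0.4493] y [ 0.0026 -0.9999 -0.0141] z [-0.4493  0.0114 -0.8933] tilt 26.703117550375726 F [ 0.5176 -0.3728  0.8037] w 0.06133644367799191 59.34932827949524
world d [ 0.0004 -0.0011  0.001 ] tool d [-0.0001  0.0011 -0.0011]
unit [1. 0. 0.] -> [ 0.8934  0.0026 -0.4493]
unit [0. 1. 0.] -> [ 0.0087 -0.9999  0.0114]
unit [0. 0. 1.] -> [-0.4493 -0.0141 -0.8933]
```

Scaled: -0.04 m is -8, -0.02 m is -4.

```bash
python3 inch.py '{"rows": [[0,0,0,0,0.25],[0,0,0,0,0.25],[0,0,0,0,0.25],[0,0,-4,0,0.25],[0,0,-8,0,0.25],[0,0,-8,0,1],[0,0,-8,0,1]]}'; python3 inch.py '{"rows": [[-0.68,-6.4,-4.8,0,1],[-0.68,-6.4,-4.8,0,1],[-0.68,-6.4,-4.8,0,1],[-0.68,-6.4,-4.8,0,1],[-0.68,-6.4,-4.8,0,1],[-0.68,-6.4,-4.8,0,1],[-0.68,-6.4,-4.8,0,1],[-0.68,-6.4,-4.8,0,1],[-0.68,-6.4,-4.8,0,1],[-0.68,-6.4,-4.8,0,1],[-0.68,-6.4,-4.8,0,1],[-0.68,-6.4,-4.8,0,1]]}'; python3 d.py .9 .04 .6
python3 - <<'E'
from plant import manip
import cv2,numpy as np
c=manip.camera("scene");cv2.imwrite("pics/s6.png",cv2.resize(c["color"][:,:,::-1],None,fx=1.5,fy=1.5))
E
```

```text
time: 27.02
tool_pos: [0.6885, -0.3773, 0.3176]
eef_rot: [-3.047, -0.007, 0.718]
ft_force: [0.9, -1.5, -0.2]
width: 0.521
gripper_force: 0.0
time: 28.02
tool_pos: [0.7784, 0.005, 0.5991]
eef_rot: [-3.047, -0.008, 0.714]
ft_force: [0.7, -0.4, 0.7]
width: 1.003
gripper_force: 0.0
t 28.02 q [-0.0453  0.7747  0.2523 -0.0184  2.5748  1.5071] pos [0.7784 0.005  0.5991] grasp [0.7095 0.0066 0.4603] 
x [ 0.8959  0.0076 -0.4441] y [ 0.0023 -0.9999 -0.0126] z [-0.4442  0.0103 -0.8959] tilt 26.372798045603673 F [ 0.7261 -0.3917  0.7025] w 1.0032955942280515 0.0
world d [0.1905 0.0334 0.1397] tool d [ 0.1088 -0.0347 -0.2095]
unit [1. 0. 0.] -> [ 0.8959  0.0023 -0.4442]
unit [0. 1. 0.] -> [ 0.0076 -0.9999  0.0103]
unit [0. 0. 1.] -> [-0.4441 -0.0126 -0.8959]
```

View pics/s6.png

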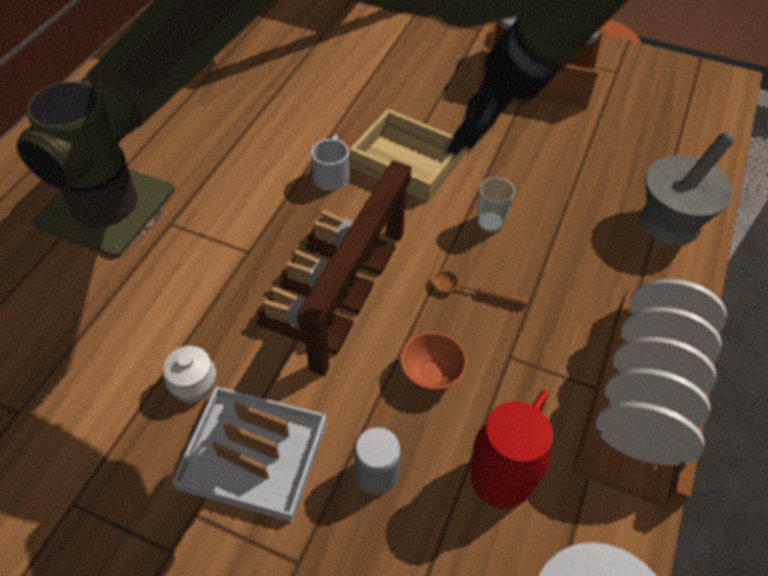

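All three cards stand in the tray (around (250,440)) and all clips are seated. Now I'll push to the outer reach limit to bring the tool upright.

```bash
python3 inch.py '{"rows": [[3.6,-2,-6.9,0,1],[3.6,-2,-6.9,0,1],[3.6,-2,-6.9,0,1],[3.6,-0.8,-7.1,0,1],[3.6,0,-7.14,0,1],[3.6,0,-7.14,0,1],[3.6,0,-7.14,0,1],[3.6,0,-7.14,0,1],[0,0,0,0,1]]}'; python3 st.py
```

```text
time: 28.82
tool_pos: [0.7512, 0.0214, 0.6531]
eef_rot: [-3.016, 0.002, 0.769]
ft_force: [-0.6, 0.0, -0.2]
width: 1.001
gripper_force: 0.0
t 28.82 q [-0.0314  0.7675  0.1431  0.0344  2.7307  1.5688] pos [0.7512 0.0214 0.6531] grasp [0.677  0.0258 0.5171] 
x [ 0.878   0.006  -0.4786] y [-0.0085 -0.9996 -0.0282] z [-0.4786  0.0288 -0.8776] tilt 28.60492673660757 F [-0.551   0.017  -0.1795] w 1.0010759799771327 0.0
```

Scaled: -0.0317 m is -6.34, 0.025 m is 5.

```bash
python3 inch.py '{"rows": [[5,-0.8,5,0,1],[5,-0.8,5,0,1],[5,-0.8,5,0,1],[5,-0.8,5,0,1],[5,-0.8,5,0,1],[4.52,0,-6.34,0,1],[4.52,0,-6.34,0,1],[4.52,0,-6.34,0,1],[4.52,0,-6.34,0,1],[4.52,0,-6.34,0,1],[4.52,0,-6.34,0,1]]}'; python3 st.py
```

```text
time: 29.73
tool_pos: [0.8481, 0.0355, 0.5211]
eef_rot: [-3.041, 0.006, 0.621]
ft_force: [-0.1, 0.4, 0.4]
width: 0.998
gripper_force: 0.0
t 29.73 q [-0.0153  0.9071  0.143   0.0524  2.4939  1.5945] pos [0.8481 0.0355 0.5211] grasp [0.7874 0.0413 0.3786] 
x [ 0.9201  0.004  -0.3917] y [-0.011  -0.9993 -0.0362] z [-0.3916  0.0376 -0.9194] tilt 23.069925738467653 F [-0.082   0.4274  0.3595] w 0.9977831182804007 0.0
```

Scaled: -0.03 m is -6, -0.028 m is -5.6.

```bash
python3 inch.py '{"rows": [[5,2.4,-6,0,1],[5,2.4,-6,0,1],[5,2.4,-6,0,1],[5,1.2,-6,0,1],[5.2,0.6,-5.6,0,1],[5.2,0.6,-5.6,0,1],[5.4,0.6,-5.2,0,1],[5.4,0.6,-5.2,0,1]]}'; python3 st.py
```

```text
time: 30.4
tool_pos: [0.8629, -0.0237, 0.5397]
eef_rot: [-3.079, 0.011, 0.361]
ft_force: [0.2, 0.4, -0.5]
width: 1.0
gripper_force: 0.0
t 30.4 q [-0.0816  0.875   0.144   0.0322  2.3584  1.5164] pos [ 0.8629 -0.0237  0.5397] grasp [ 0.8271 -0.0172  0.3891] 
x [ 0.9728 -0.0022 -0.2315] y [-0.0118 -0.9991 -0.04  ] z [-0.2312  0.0417 -0.972 ] tilt 13.377356250642599 F [ 0.2465  0.3503 -0.5251] w 1.000473380150628 0.0
```

```bash
python3 inch.py '{"rows": [[5.6,4,-4.4,0,1],[5.6,4,-4.4,0,1],[5.6,4,-4.4,0,1],[6,1.2,-5.2,0,1],[6,0.8,-5.2,0,1],[6.2,0.8,-5,0,1],[6.4,0.8,-4.8,0,1],[6.6,0.8,-4.6,0,1],[6.6,0.8,-4.4,0,1],[6.8,0.8,-4.2,0,1]]}'; python3 st.py
```

```text
time: 31.23
tool_pos: [0.887, -0.0933, 0.5663]
eef_rot: [-3.12, 0.015, -0.023]
ft_force: [0.3, -0.0, 0.3]
width: 0.996
gripper_force: 0.0
t 31.23 q [-0.1574  0.8395  0.1438  0.0283  2.1471  1.4385] pos [ 0.887  -0.0933  0.5663] grasp [ 0.8892 -0.0899  0.4113] 
x [ 0.9999 -0.0097  0.0143] y [-0.0094 -0.9997 -0.0218] z [ 0.0145  0.0217 -0.9997] tilt -0.8325007018111047 F [ 0.2687 -0.0349  0.2732] w 0.9962299060256752 0.0
```

Scaled: -0.04 m is -8, 0.035 m is 7, -0.009 rad is -0.09.

```bash
python3 inch.py '{"rows": [[7,1.6,-4,-0.09,1],[7,1.2,-4,0,1],[7,1,-4,0,1],[-8,0,0,0,1],[-8,0,0,0,1],[-8,0,0,0,1],[-8,0,0,0,1],[-8,0,0,0,1],[-8,0,0,0,1],[-8,0,0,0,1],[-8,0,0,0,0.7],[0,0,0,0,0.7]]}'; python3 d.py .484 -.0914 .25
```

```text
time: 32.23
tool_pos: [0.5855, -0.1022, 0.5465]
eef_rot: [-3.124, 0.006, -0.13]
ft_force: [-0.2, -0.3, -1.0]
width: 0.748
gripper_force: 0.0
t 32.23 q [-0.2557  0.2395  1.2539  0.0355  1.5714  1.3201] pos [ 0.5855 -0.1022  0.5465] grasp [ 0.5984 -0.0999  0.392 ] 
x [ 0.9965 -0.0043  0.083 ] y [-0.003  -0.9999 -0.0153] z [ 0.0831  0.015  -0.9964] tilt -4.764648015799194 F [-0.1806 -0.2856 -0.9856] w 0.7475229993033882 0.0
world d [-0.1144  0.0085 -0.142 ] tool d [-0.1258 -0.006   0.1321]
unit [1. 0. 0.] -> [ 0.9965 -0.003   0.0831]
unit [0. 1. 0.] -> [-0.0043 -0.9999  0.015 ]
unit [0. 0. 1.] -> [ 0.083  -0.0153 -0.9964]
```

Scaled: 0.033 m is 6.6, -0.0315 m is -6.3.

```bash
python3 inch.py '{"rows": [[-6.3,-0.3,0,0,0.7],[-6.3,-0.3,0,0,0.7],[-6.3,-0.3,0,0,0.7],[-6.26,-0.3,0,0,0.7],[0,0,6.6,0,0.7],[0,0,6.6,0,0.7],[0,0,6.6,0,0.7],[0,0,6.6,0,0.7],[0,0,0,0,0.7],[0,0,0,0,0.7]]}'; python3 d.py .4845 -.0914 .044
```

```text
time: 33.07
tool_pos: [0.4811, -0.095, 0.4043]
eef_rot: [-3.124, 0.004, -0.141]
ft_force: [0.4, 0.1, -0.5]
width: 0.702
gripper_force: 0.0
t 33.07 q [-0.2974  0.1655  1.7083  0.0434  1.1858  1.2614] pos [ 0.4811 -0.095   0.4043] grasp [ 0.4951 -0.0928  0.25  ] 
x [ 0.9959 -0.0033  0.0902] y [-0.002  -0.9999 -0.0146] z [ 0.0903  0.0144 -0.9958] tilt -5.178815113006498 F [ 0.3755  0.099  -0.5378] w 0.702151607901354 0.0
world d [-0.0106  0.0014 -0.206 ] tool d [-0.0291  0.0017  0.2042]
unit [1. 0. 0.] -> [ 0.9959 -0.002   0.0903]
unit [0. 1. 0.] -> [-0.0033 -0.9999  0.0144]
unit [0. 0. 1.] -> [ 0.0902 -0.0146 -0.9958]
```

```bash
python3 inch.py '{"rows": [[-5.8,0.34,0,0,0.7],[0,0,7.2,0,0.7],[0,0,7.2,0,0.7],[0,0,7.2,0,0.7],[0,0,6.6,0,0.7],[0,0,5,0,0.7],[0,0,3,0,0.7],[0,0,0,0,0.7],[0,0,0,0,0.7],[0,0,0,0,0.7]]}'; python3 d.py .4845 -.0914 .044;python3 - <<'E'
from plant import manip
import cv2,numpy as np
c=manip.camera("scene");cv2.imwrite("pics/s7.png",cv2.resize(c["color"][110:260,140:300,::-1],None,fx=3,fy=3))
E
```

```text
time: 33.9
tool_pos: [0.4711, -0.0948, 0.2243]
eef_rot: [-3.126, 0.004, -0.153]
ft_force: [0.0, 0.2, -0.0]
width: 0.697
gripper_force: 0.0
t 33.9 q [-0.3034  0.3824  1.9696  0.0631  0.7008  1.2234] pos [ 0.4711 -0.0948  0.2243] grasp [ 0.4862 -0.093   0.07  ] 
x [ 0.9952 -0.003   0.0976] y [-0.0019 -0.9999 -0.0123] z [ 0.0976  0.0121 -0.9951] tilt -5.603430969820166 F [ 0.033   0.2171 -0.0337] w 0.6974676283941804 0.0
world d [-0.0017  0.0016 -0.026 ] tool d [-0.0042 -0.0012  0.0258]
unit [1. 0. 0.] -> [ 0.9952 -0.0019  0.0976]
unit [0. 1. 0.] -> [-0.003  -0.9999  0.0121]
unit [0. 0. 1.] -> [ 0.0976 -0.0123 -0.9951]
```

View pics/s7.png

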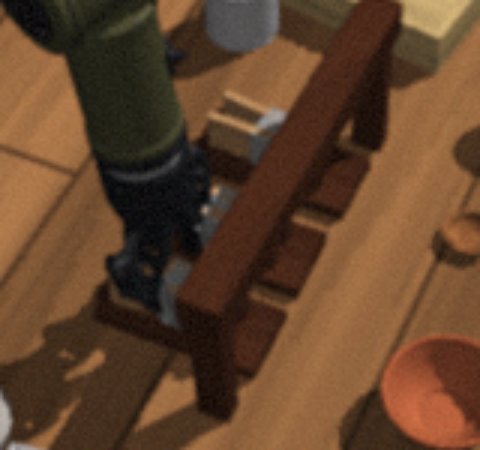

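Fingers straddle clip R just above the band (crop (175,295)); body clear of the plank. Lower 26 mm and grip.

```bash
python3 inch.py '{"rows": [[-0.4,-0.2,3,0,0.7],[-0.2,0,2.2,0,0.7],[0,0,0,0,0.7],[0,0,0,0,0.3],[0,0,0,0,0.3],[0,0,0,0,0.2],[0,0,0,0,0.2],[0,0,0,0,0.2]]}'; python3 d.py .4845 -.0914 .044
```

```text
time: 34.62
tool_pos: [0.4694, -0.0932, 0.1978]
eef_rot: [-3.126, 0.004, -0.151]
ft_force: [-1.5, 0.2, 6.2]
width: 0.463
gripper_force: 60.3
t 34.62 q [-0.3011  0.4268  1.9993  0.0687  0.6281  1.2184] pos [ 0.4694 -0.0932  0.1978] grasp [ 0.4843 -0.0913  0.0435] 
x [ 0.9953 -0.0031  0.0963] y [-0.0019 -0.9999 -0.0125] z [ 0.0963  0.0123 -0.9953] tilt -5.528113385983597 F [-1.4772  0.1859  6.2141] w 0.4626929108836571 60.2722692489624
world d [ 0.0002 -0.0001  0.0005] tool d [ 0.0002  0.0001 -0.0005]
unit [1. 0. 0.] -> [ 0.9953 -0.0019  0.0963]
unit [0. 1. 0.] -> [-0.0031 -0.9999  0.0123]
unit [0. 0. 1.] -> [ 0.0963 -0.0125 -0.9953]
```

Scaled: -0.012 m is -2.4, -0.01 m is -2.

```bash
python3 inch.py '{"rows": [[0.16,0,-1.6,0,0.2],[0.16,0,-2,0,0.2],[0,0,-2.4,0,0.2],[-0.8,0,-2.4,0,0.2],[-1.2,0,-2.4,0,0.2],[0,0,0,0,0.2]]}'; python3 d.py .47 -.0914 .2
```

```text
time: 35.12
tool_pos: [0.4549, -0.0936, 0.2514]
eef_rot: [-3.125, 0.004, -0.15]
ft_force: [-0.0, 0.1, -1.6]
width: 0.46
gripper_force: 60.5
t 35.12 q [-0.3115  0.3211  1.972   0.0599  0.7618  1.2202] pos [ 0.4549 -0.0936  0.2514] grasp [ 0.4698 -0.0916  0.0972] 
x [ 0.9954 -0.0031  0.0959] y [-0.0019 -0.9999 -0.0128] z [ 0.0959  0.0125 -0.9953] tilt -5.503472598647543 F [-0.0108  0.0844 -1.5626] w 0.46028068460517607 60.515477657318115
world d [0.0002 0.0002 0.1028] tool d [ 0.0101 -0.0016 -0.1023]
unit [1. 0. 0.] -> [ 0.9954 -0.0019  0.0959]
unit [0. 1. 0.] -> [-0.0031 -0.9999  0.0125]
unit [0. 0. 1.] -> [ 0.0959 -0.0128 -0.9953]
```

Scaled: -0.036 m is -7.2, -0.03 m is -6.

```bash
python3 inch.py '{"rows": [[0,0,-7.2,0,0.2],[0,0,-7.2,0,0.2],[0,0,-7.2,0,0.2],[0,0,-6,0,0.2]]}'; python3 inch.py '{"rows": [[0,-7.6,0,0,0.2],[0,-7.6,0,0,0.2],[0,-7.6,0,0,0.2],[0,-7.6,0,0,0.2],[0,-7.6,0,0,0.2],[0,-7.6,0,0,0.2],[0,-7.6,0,0,0.2],[0,-7.6,0,0,0.2],[0,-7.6,0,0,0.2],[0,-7.6,0,0,0.2],[0,-7.6,0,0,0.2],[0,-7.6,0,0,0.2]]}';python3 inch.py '{"rows": [[7.2,0,0,0,0.2],[0,0,0,0,0.2],[0,0,0,0,0.2]]}'; python3 d.py .50 .365 .044
```

```text
time: 35.45
tool_pos: [0.4424, -0.0954, 0.3888]
eef_rot: [-3.125, 0.004, -0.148]
ft_force: [1.4, 0.4, -1.4]
width: 0.462
gripper_force: 60.9
time: 36.45
tool_pos: [0.4428, 0.3625, 0.3925]
eef_rot: [-3.125, 0.003, -0.146]
ft_force: [1.0, -0.8, -0.6]
width: 0.461
gripper_force: 61.1
time: 36.7
tool_pos: [0.4801, 0.3618, 0.3955]
eef_rot: [-3.125, 0.002, -0.146]
ft_force: [-0.3, -0.2, -2.6]
width: 0.456
gripper_force: 61.1
t 36.7 q [ 0.589   0.3281  1.5005 -0.0433  1.228   2.1741] pos [0.4801 0.3618 0.3955] grasp [0.4946 0.3639 0.2412] 
x [ 0.9956 -0.002   0.0935] y [-0.0008 -0.9999 -0.0135] z [ 0.0935  0.0134 -0.9955] tilt -5.366684524796588 F [-0.2728 -0.1757 -2.6235] w 0.4557316314236131 61.08929514884949
world d [ 0.0054  0.0011 -0.1972] tool d [-0.013   0.0016  0.1969]
unit [1. 0. 0.] -> [ 0.9956 -0.0008  0.0935]
unit [0. 1. 0.] -> [-0.002  -0.9999  0.0134]
unit [0. 0. 1.] -> [ 0.0935 -0.0135 -0.9955]
```

Scaled: 0.015 m is 3, -0.013 m is -2.6.

```bash
python3 inch.py '{"rows": [[-2.6,0.3,7.2,0,0.2],[0,0,7.6,0,0.2],[0,0,7.6,0,0.2],[0,0,6.8,0,0.2],[0,0,5,0,0.2],[0,0,3,0,0.2],[0,0,0,0,0.2],[0,0,0,0,0.2]]}'; python3 d.py .50 .365 .041
```

```text
time: 37.37
tool_pos: [0.483, 0.3605, 0.2088]
eef_rot: [-3.127, 0.006, -0.142]
ft_force: [-0.1, 0.2, -1.6]
width: 0.46
gripper_force: 61.1
t 37.37 q [ 0.5843  0.5299  1.7109 -0.0551  0.8197  2.1946] pos [0.483  0.3605 0.2088] grasp [0.497  0.3622 0.0544] 
x [ 0.9959 -0.0041  0.0904] y [-0.003  -0.9999 -0.0119] z [ 0.0904  0.0116 -0.9958] tilt -5.188102763600277 F [-0.0505  0.1803 -1.5555] w 0.45995882607171074 61.0758912563324
world d [ 0.003   0.0028 -0.0134] tool d [ 0.0018 -0.0026  0.0137]
unit [1. 0. 0.] -> [ 0.9959 -0.003   0.0904]
unit [0. 1. 0.] -> [-0.0041 -0.9999  0.0116]
unit [0. 0. 1.] -> [ 0.0904 -0.0119 -0.9958]
```

Scaled: -0.04 m is -8, -0.03 m is -6.

```bash
python3 inch.py '{"rows": [[0,0,1.4,0,0.2],[0,0,1.2,0,0.2],[0,0,0,0,0.2],[0,0,0,0,0.2],[0,0,0,0,0.65],[0,0,0,0,0.65],[0,0,0,0,0.65],[0,0,-2,0,0.65],[0,0,-6,0,0.65],[0,0,-8,0,0.65],[0,0,-8,0,0.65],[0,0,-8,0,0.65]]}';python3 inch.py '{"rows": [[0,0,-8,0,0.65],[-7,0,-4,0,0.65],[-8,0,0,0,0.65],[-8,0,0,0,0.65],[0,0,0,0,0.65],[0,0,0,0,0.65],[0,0,0,0,0.65]]}'
python3 - <<'E'
from plant import manip
import cv2,numpy as np
c=manip.camera("scene");a=c["color"][60:360,90:410,::-1];cv2.imwrite("pics/s8.png",cv2.resize(a,None,fx=2,fy=2))
E
```

```text
time: 38.37
tool_pos: [0.4694, 0.3592, 0.3583]
eef_rot: [-3.125, 0.004, -0.146]
ft_force: [0.2, 0.9, 0.1]
width: 0.651
gripper_force: 0.0
time: 38.95
tool_pos: [0.3498, 0.3592, 0.4061]
eef_rot: [-3.123, 0.002, -0.149]
ft_force: [0.5, -0.5, 0.3]
width: 0.654
gripper_force: 0.0
```

View pics/s8.png

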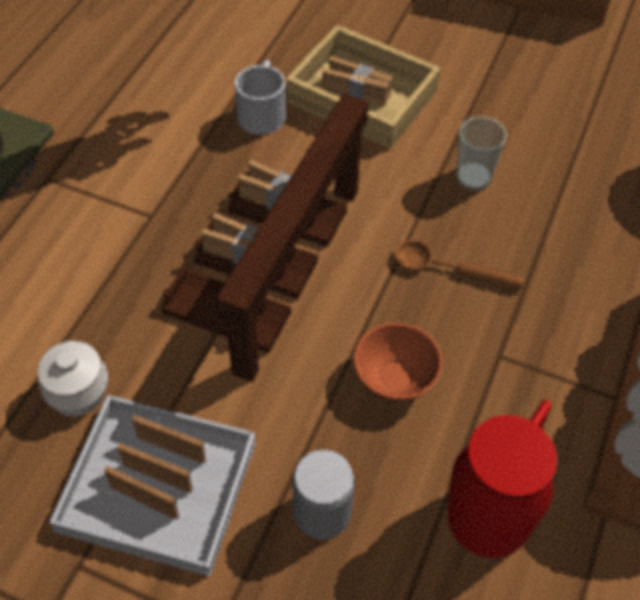

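The picture shows the three cards in the tray (~(155,465)), the weak clip upright in the box (~(358,80)), the two sound clips seated (~(260,185) and (228,240)), and the bystanders undisturbed.

```bash
python3 -c "
from plant import manip
print(manip.hand_in())"
```

```text
the job is handed in; nothing more can be done
None
```

The job is handed in at about 39 s: all three cards are in the tray, the weak clip (the one nearest the tray, which let go at about 4 N against 20–24 N for the others) is in the mending box, and the two sound clips are still seated.

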